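# Index the filter wheel and swing in the detector

## Task

With a fingertip, push a spoke of the flat filter wheel round until the blue filter is centred over the red light port, and leave it there. Then push the orange detector arm round until it rests against its stop pin, with its black head above the blue filter. Push gently; nothing is to be lifted, and the loose things around the station stay where they are.

Things in the scene. Friction and masses are not known exactly. Their poses are not given: they have to be found in the camera images.
- station: Fixed aluminium plate, 12 mm thick, that carries wheel and arm. Origin on its underside, on the wheel's axis; it reaches 140 mm from there in x both ways, 140 mm in -y and 215 mm in +y. In its frame the light port lies at y = 100 mm and the arm's pivot at x = 60, y = 180 mm.
- wheel_hub (a point): On the wheel's vertical axis, at the plate's top face, 12 mm above the table. The wheel lies flat: a black hub of 22 mm radius (top 50 mm above the table), four black spokes 90 degrees apart with open gaps between them down to the plate, each ending in a round black cell with a coloured glass: counterclockwise from above blue, green, amber, white.
- blue_spoke (a point): Middle of the bare part of the spoke that carries the blue filter, 48 mm from the wheel's axis, 33 mm above the table. Each of the four spokes is 12 mm wide, with upright sides from 22 to 44 mm above the table, and is bare from 22 to 75 mm from the axis.
- filter_wheel (a joint): Turn of the wheel in rad, counterclockwise from above positive; 0 (or a full turn) when the blue filter is exactly over the light port. It starts between 0.6 and 5.68, turns either way (more than a turn from any start), and stays where it is left: light friction, about 0.1 N m, no detents.
- blue_filter (a point): Centre of the upper face of the blue glass (38 mm diameter), 39 mm above the table, 100 mm from the wheel's axis. It goes round with the wheel. The cell around each glass has 25 mm radius and stands 22 to 38 mm above the table.
- light_port (a point): Centre of the red light port: a bright red 18 mm disc in a white ring, in the plate under the path of the filters, 100 mm from the wheel's axis, 12 mm above the table. A red stripe 8 mm wide on the plate points at it from outside (132 to 200 mm from the wheel's axis), to be seen also when a filter covers the port.
- detector_pivot (a point): On the vertical pivot axis of the detector arm, 64 mm above the table (half-way up the arm), 100 mm from the light port. The arm is an orange bar 14 mm wide, with upright sides from 54 to 74 mm above the table, so it passes over the filters; it turns on a steel post of 11 mm radius, under a bright steel cap of 13 mm radius whose top is 76 mm above the table.
- detector_arm (a joint): How far the detector arm is swung out, in rad: 0 when it rests against the stop pin with its head over the light port, at most 2.0; grows clockwise from above, so it is brought home counterclockwise. It starts between 1.1 and 1.8 and stays where it is left: light friction, about 0.06 N m.
- detector_head (a point): Centre of the black round detector head (radius 16 mm, 54 to 74 mm above the table) at the free end of the arm, 100 mm from the pivot axis; the point is 64 mm above the table.
- stop_pin (a point): Top of the fixed steel stop pin, 4 mm radius, 72 mm above the table, standing on the plate; the home arm rests beside it, 45 mm along from the pivot.
- lens_jar: Loose amber jar with a white cap, 44 mm diameter, 60 mm high, standing beside the station. Origin at the centre of its underside. Leave alone.
- spare_cell: Loose spare filter cell lying flat, black with purple glass, 50 mm diameter, 17 mm high. Origin at the centre of its underside. Leave alone.
- post: Loose steel post, 13 mm diameter, on a 40 mm round black foot, 60 mm high in all. Origin at the centre of its underside. Leave alone.
- driver: Loose screwdriver, 140 mm long, lying along its x axis on the table, handle towards -x, at most 30 mm high. Origin under its middle. Leave alone.

How it is judged:
On the way, in this order (a step that is already met when the one before it is completed fails the run):
1. the blue filter is at rest, centred over the light port (horizontal distance between blue_filter and light_port below 0.009 m and velocity of joint filter_wheel between -0.05 and 0.05 rad/s), for 0.3 s.
2. then the detector arm is home against its stop, the filter still in place (horizontal distance between blue_filter and light_port below 0.009 m and value of joint detector_arm below 0.08 rad and velocity of joint detector_arm between -0.05 and 0.05 rad/s), for 0.2 s.
At the end, for the whole second after the job is handed in: The blue filter's centre is within 9 mm (horizontally) of the light port's centre, the detector arm is within 0.08 rad of its stop, and both are at rest (all of step 2 and velocity of joint filter_wheel between -0.05 and 0.05 rad/s); the robot touches nothing.
It fails at once if the lens jar was moved by more than 20 mm or lifted (distance of lens_jar from where it was at the start of the episode above 0.02 m).
It fails at once if the spare cell was moved by more than 20 mm or lifted (distance of spare_cell from where it was at the start of the episode above 0.02 m).
It fails at once if the post was moved by more than 20 mm or lifted (distance of post from where it was at the start of the episode above 0.02 m).
It fails at once if the driver was moved by more than 20 mm or lifted (distance of driver from where it was at the start of the episode above 0.02 m).
It fails at once if the robot pushed the station with more than 40 N (not gentle) (contact force between any of the arm, the fingers and station above 40 N).
It also fails if it takes over 54 s, if anything falls off the work surface, if the arm or the gripper's body presses on something with over 40 N, if the wrist force passes 120 N, or if a joint passes its speed limit or range.

## Robot

A 6-joint arm with a two-finger parallel gripper is mounted at the origin on the work surface. World frame = base frame: x ahead of the robot, y to its left, z up, the work surface at z = 0. Lengths are in m, angles in rad, forces in N, time in s.
With the tool pointing down it reaches from about 0.25 to 0.725 m from the base axis. Payload 4 kg.
Tool frame: the origin (TCP) lies at the very end of the fingers, on their centre line; the grasp point (between the pads) lies 19 mm behind it; z points along the fingers, y is the line along which they close (so a half turn about z gives the same grasp; the last joint's range is limited). The gripper opens to 85 mm and grips with 20 to 120 N. Pads are 22 mm wide; open, the fingers measure 114 mm over their backs; the gripper's body (76 mm by 85 mm) begins 54 mm behind the grasp point. The pads swing forward as they close: fully open they stand 13 mm farther back than shut.
Start: joints at [1.154, 0.241, 0.005, 1.335, 0, 1.571], TCP at [0.202, 0.457, 0.231] pointing down, gripper open.
Joint ranges: [-2.72, 2.72], [-1.05, 1.87], [-1.09, 1.28], [-1.99, 2.15], [-1.42, 1.44], [-3.14, 3.14]. Speed limits (rad/s): [2.79, 2.79, 3.14, 3.14, 3.14, 3.14].

## Interface

Orientations are given as a unit quaternion [x, y, z, w].
In Python, from workcell import bot gives the robot as it stands.
- The arm moves only by the tool carry_out, never from a script. Its argument "increments" is one flat list of numbers, 5 for each row, row after row: the finger opening in cm, from 0 to 8.54, then the shift along the tool's x, y, z in cm, then the turn about the tool's z in rad. A call has exactly 5 rows; each row shifts and turns the commanded pose from where the row before left it, along the tool's axes as they then stand; what a row does not reach is not made up. A row lasts 1/8 s, in which the tool goes at most 62.5 mm and 10.7 degrees, less where a joint would pass 70% of its speed; a pose out of reach is approached as far as the arm can. A call with a gripper value outside its range is refused whole. The fingers move at their own pace and stop on an object; the grip force is fixed at half the most. Time passes only in rows, so rows that do not move let the fingers close, or fill a call up. It gives the time, the measured TCP pose, the force, the opening and the grip force at its end, in the units of the state.
- bot.get_obs(): the state, without advancing time (a new reading comes with each control period).
- bot.camera(name): name is "scene" or "top"; returns a dict with "pixels" (400x640x3 uint8, blue, green, red), "range_z" (400x640 float32, m along the optical axis (not along the pixel's ray), 0 where there is no reading), "mtx" (3x3 intrinsics, pixels), "eye" and "attitude" of the camera in the world. Camera axes: x right, y down, z forward; pixel columns grow to the right and rows downward; lengths in m; the calibration is good to about 2 mm. A picture is of the moment at which its call begins.
- bot.job_done(): hands the job in; it is judged then, once.
Trained networks look in a picture, given as the dict that the camera call returned (one of the last four; its "shot" number tells which), for a name from the list of things; names that differ only in an ending like _2 or _b are one class to them, and where a whole thing is asked for, a point or a joint stands for the part that bears it (a point fixed in the world has none). Each returns a list of dicts, best first, with "p" (0 to 1); they miss things now and then, are a little off and sometimes report something else, mostly with a low value. They report only what shows in the picture. A call takes as long as a camera call.
- bot.find_in(picture, name): "xyz" ([x, y, z] in m, in the coordinates of the camera as it stood for that picture, good to about 4 mm: the middle of the surface that is visible of it).
- bot.regions_of(picture, name): "mask" (400x640 bool, what is visible of it).
- bot.place_of(picture, name): "xyz" ([x, y, z] in m, in the coordinates of the camera as it stood for that picture, good to about 4 mm: a listed point, or the origin of a listed thing).
The state is a dict: "clock": time; "joint_pos": joint angles; "joint_vel": joint speeds; "tau": joint torques, N m; "eef_pos": TCP position; "tool_rot": TCP orientation; "ft_force": force on the tool from outside, world axes, zero at the start; "ft_torque": the same for the moment, N m; "grip_width": finger opening in m; "grasp_force": force on a finger pad.
Only numpy, scipy, OpenCV 4.12 (cv2) and the standard library are available. Lean on these libraries where they do the work, as an engineer would, in place of code of your own. Each camera call takes 0.05 s, during which the arm holds its last target. There are 200 camera calls.

## Working session

There is one attempt and no reset: what is moved stays moved. The work goes in short steps, Python scripts to look and compute and a tool call to move; the robot and the scene stay as the last step left them, time stands still between calls to the robot, and variables do not carry over. Pictures are saved under pics/ and viewed, at most 10 in all, crops included, and the job is handed in when it is done.

Besides the shell and the picture viewer there is one more tool, called after ">>>" by a JSON object that holds its "op" and its "data". carry_out: Moves the arm, as the interface text tells. Its arguments: {"type":"object","properties":{"increments":{"type":"array","items":{"type":"number"}}},"required":["increments"]}

```bash
mkdir -p pics; cat > h.py <<'E'
import numpy as np, cv2
from scipy.spatial.transform import Rotation as R
from workcell import bot
def w(c,p):
    a=np.array(c["attitude"]); M=a if a.shape==(3,3) else R.from_quat(a).as_matrix()
    return M@np.array(p)+np.array(c["eye"])
E
python3 - <<'E'
from h import *
np.set_printoptions(precision=4,suppress=True)
for n in ["top","scene"]:
    c=bot.camera(n); cv2.imwrite(f"pics/{n}0.png",c["pixels"]); print(n,c["eye"],c["attitude"],c["mtx"].tolist() if hasattr(c["mtx"],"tolist") else c["mtx"])
    for k in ["station","wheel_hub","blue_spoke","blue_filter","light_port","detector_pivot","detector_head","stop_pin","lens_jar","spare_cell","post","driver"]:
        r=bot.place_of(c,k); print(k,[(round(q["p"],2),w(c,q["xyz"])) for q in r[:2]])
o=bot.get_obs(); print(o["clock"],o["eef_pos"],R.from_quat(o["tool_rot"]).as_matrix())
E
```

```text
top [ 0.4981 -0.0659  0.8914] [ 0.7151 -0.6975  0.0353 -0.031 ] [[373.19454031632455, 0.0, 319.84987489806434], [0.0, 373.19454031632455, 192.3955800510142], [0.0, 0.0, 1.0]]
station [(0.57, array([ 0.5175, -0.1377,  0.0025]))]
wheel_hub [(0.61, array([ 0.5202, -0.1409,  0.0138]))]
blue_spoke [(0.62, array([ 0.5632, -0.1242,  0.0351]))]
blue_filter [(0.88, array([ 0.6058, -0.0971,  0.0397]))]
light_port [(0.57, array([ 0.4859, -0.0496,  0.0147]))]
detector_pivot [(0.69, array([ 0.5182, -0.1407,  0.0133])), (0.68, array([0.5155, 0.0494, 0.0649]))]
detector_head [(0.66, array([0.426 , 0.1013, 0.0632]))]
stop_pin [(0.57, array([0.511 , 0.0051, 0.0722]))]
lens_jar [(0.65, array([ 0.6911, -0.0255,  0.0006]))]
spare_cell [(0.76, array([ 0.6477, -0.3132,  0.0052]))]
post [(0.62, array([ 0.7416, -0.1677, -0.0026]))]
driver [(0.71, array([ 0.5192, -0.3697,  0.0002]))]
scene [ 1.0346 -0.4194  0.546 ] [ 0.8119  0.4018 -0.1859 -0.3807] [[402.1146477014052, 0.0, 317.4833372138818], [0.0, 402.1146477014052, 206.43354968038318], [0.0, 0.0, 1.0]]
station [(0.83, array([ 0.5178, -0.1393,  0.0008]))]

[... 181 characters left out ...]
.6059, -0.1019,  0.0391]))]
light_port [(0.64, array([ 0.4819, -0.0479,  0.0091])), (0.52, array([ 0.5548, -0.1244,  0.0373]))]
detector_pivot [(0.69, array([0.5085, 0.0495, 0.061 ]))]
detector_head [(0.76, array([0.4308, 0.0974, 0.0635]))]
stop_pin [(0.58, array([ 0.5139, -0.0014,  0.0678]))]
lens_jar [(0.91, array([ 0.6836, -0.0336, -0.0038]))]
spare_cell [(0.58, array([0.5132, 0.0511, 0.059 ])), (0.56, array([ 0.6436, -0.3169, -0.0014]))]
post [(0.87, array([ 0.7412, -0.1715,  0.0017])), (0.19, array([ 0.6873, -0.0357, -0.0022]))]
driver [(0.75, array([ 0.5223, -0.3693,  0.0015]))]
1.3 [0.2024 0.4572 0.2313] [[-0.9144  0.4048 -0.    ]
 [ 0.4048  0.9144  0.    ]
 [ 0.      0.     -1.    ]]
```

View pics/top0.png

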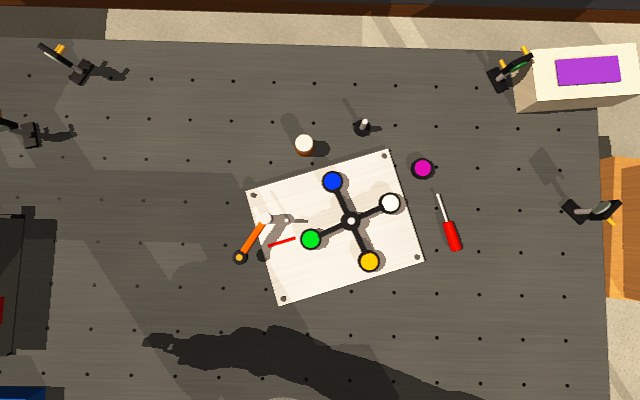

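View pics/scene0.png

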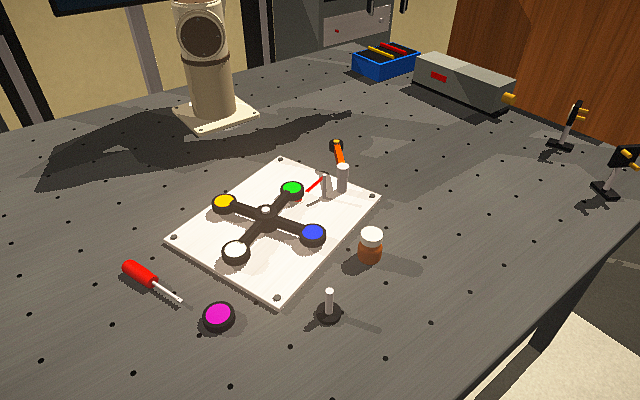

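The top view shows the hub at (351,221), blue at (332,181), green at (311,239) over the port, the red stripe at (282,242), the pivot cap at (265,219) and the detector head at (240,257). The scene view agrees. So the wheel needs about +85° (counterclockwise) and the arm about 104° counterclockwise. I'll refine both by colour.

```bash
cat >> h.py <<'E'
RG={"blue":((110,150,100),(130,255,255)),"green":((50,150,80),(75,255,255)),"amber":((20,180,120),(30,255,255)),"orange":((8,180,100),(17,255,255)),"red":((0,180,100),(4,255,255))}
def px2w(c,u,v,z):
    K=c["mtx"]; o=np.array(c["eye"]); d=w(c,[(u-K[0][2])/K[0][0],(v-K[1][2])/K[1][1],1])-o
    return o+d*(z-o[2])/d[2]
def blobs(c,k,lo=15):
    m=cv2.inRange(cv2.cvtColor(c["pixels"],cv2.COLOR_BGR2HSV),*RG[k]); m[:130]=0;m[320:]=0;m[:,:200]=0;m[:,480:]=0
    n,l,s,ce=cv2.connectedComponentsWithStats(m)
    return [(int(s[i,4]),ce[i],l==i) for i in range(1,n) if s[i,4]>lo]
E
python3 - <<'E'
from h import *
np.set_printoptions(precision=4,suppress=True)
c=bot.camera("top")
for k,z in [("blue",.039),("green",.039),("amber",.039),("orange",.074),("red",.012)]:
    for a,ce,m in blobs(c,k):
        v,u=np.nonzero(m); P=np.array([px2w(c,x,y,z)[:2] for x,y in zip(u,v)])
        _,_,V=np.linalg.svd(P-P.mean(0)); print(k,a,ce,P.mean(0),np.degrees(np.arctan2(V[0,1],V[0,0])))
E
```

```text
blue 235 [331.983 180.766] [ 0.606  -0.0973] -65.5528231413443
green 243 [310.1893 238.9959] [ 0.4718 -0.0508] -95.78344030154683
amber 212 [368.6698 261.25  ] [ 0.4251 -0.1841] -50.41417700673384
amber 23 [238.8261 257.    ] [0.4276 0.1089] -130.75450233250746
orange 31 [301.6774 152.0968] [ 0.664  -0.0273] 73.55485004415934
orange 236 [251.9407 237.6525] [0.4727 0.0752] 147.75316595392314
red 339 [451.5959 236.0973] [ 0.4858 -0.3818] -160.86709016743623
red 83 [280.6506 241.6988] [0.463  0.0185] 108.2887374715962
```

>>> {"op": "carry_out", "data": {"increments": [0, 0, 0, 0, 0, 0, 0, 0, 0, 0.15, 0, 0, 0, 0, 0.15, 0, 0, 0, 0, 0.15, 0, 0, 0, 0, 0.15]}}

```text
clock: 1.98
eef_pos: [0.2024, 0.4572, 0.2313]
tool_rot: [0.489, 0.872, -0.0, -0.0]
ft_force: [-0.9, 0.1, 0.5]
grip_width: -0.0002
grasp_force: 0.0
```

>>> {"op": "carry_out", "data": {"increments": [0, 0, 0, 0, 0.1, 0, -5, 0.5, 0, 0, 0, -5, 0.5, 0, 0, 0, -5, 0.5, 0, 0, 0, -5, 0.5, 0, 0]}}

```text
clock: 2.6
eef_pos: [0.3088, 0.2849, 0.2315]
tool_rot: [0.53, 0.848, 0.0, 0.0]
ft_force: [0.9, 0.6, -0.2]
grip_width: 0.0002
grasp_force: 0.0
```

>>> {"op": "carry_out", "data": {"increments": [0, -5, 0.5, 0, 0, 0, -5, 0.5, 0, 0, 0, -5, 0.5, 0, 0, 0, -5, 0.5, 0, 0, 0, -5, 0.5, 0, 0]}}

```text
clock: 3.22
eef_pos: [0.441, 0.071, 0.2316]
tool_rot: [0.53, 0.848, 0.0, 0.0]
ft_force: [0.5, 0.7, 0.1]
grip_width: 0.0
grasp_force: 0.0
```

>>> {"op": "carry_out", "data": {"increments": [0, -5, 0.5, 2, 0, 0, -5, 0.5, 3, 0, 0, -5, 0.5, 3, 0, 0, -5, 0.6, 2, 0, 0, 0, 0, 0, 0]}}

```text
clock: 3.85
eef_pos: [0.5468, -0.1007, 0.1286]
tool_rot: [0.532, 0.847, -0.001, -0.002]
ft_force: [0.0, -0.3, 0.2]
grip_width: -0.0
grasp_force: 0.0
```

```bash
python3 - <<'E'
from h import *
o=bot.get_obs(); q=o["tool_rot"]; M=R.from_quat(q).as_matrix(); p=np.array(o["eef_pos"])
hub=np.array([.5155,-.1407]); a=np.radians(25.6); er=np.array([np.cos(a),np.sin(a)]); et=np.array([-er[1],er[0]])
t=np.r_[hub+.048*er-.030*et,.030]
print(p,np.degrees(np.arctan2(M[1,0],M[0,0])),o["joint_pos"],"to go, tool cm",100*M.T@(t-p))
E
```

```text
[ 0.54679641 -0.10073127  0.12857051] 115.75378393756559 [-1.81929285e-01  4.16172520e-01 -2.08944470e-02  1.13723283e+00
 -4.56082189e-04  9.39376884e-01] to go, tool cm [-5.2696388   0.26699803  9.84732772]
```

>>> {"op": "carry_out", "data": {"increments": [0, -2.7, 0.1, 0, 0, 0, -2.6, 0.2, 0, 0, 0, 0, 0, 4, 0, 0, 0, 0, 3, 0, 0, 0, 0, 2.8, 0]}}

```text
clock: 4.47
eef_pos: [0.5725, -0.1434, 0.033]
tool_rot: [0.529, 0.848, 0.0, 0.0]
ft_force: [0.3, -0.1, -0.2]
grip_width: -0.0
grasp_force: 0.0
```

```bash
cat >> h.py <<'E'
def rep(c0,phi,yaw_off=90):
    "TCP in the frame of a bar at angle phi (deg) from centre c0: r,t in cm, and yaw"
    o=bot.get_obs(); M=R.from_quat(o["tool_rot"]).as_matrix(); p=np.array(o["eef_pos"]); a=np.radians(phi)
    er=np.array([np.cos(a),np.sin(a)]); et=np.array([-er[1],er[0]]); d=100*(p[:2]-c0)
    print("r,t",d@er,d@et,"z",p[2],"yaw",np.degrees(np.arctan2(M[1,0],M[0,0])),"F",o["ft_force"],"t",o["clock"])
HUB=np.array([.5155,-.1407]); PIV=np.array([.516,.049])
E
python3 - <<'E'
from h import *
rep(HUB,25.6)
c=bot.camera("top"); cv2.imwrite("pics/top1.png",cv2.resize(c["pixels"][130:320,220:480],None,fx=3,fy=3))
E
```

```text
r,t 5.024762085392852 -2.7108344998450207 z 0.03295855958198879 yaw 116.05900187057868 F [ 0.27295691 -0.10857812 -0.16277361] t 4.475
```

View pics/top1.png

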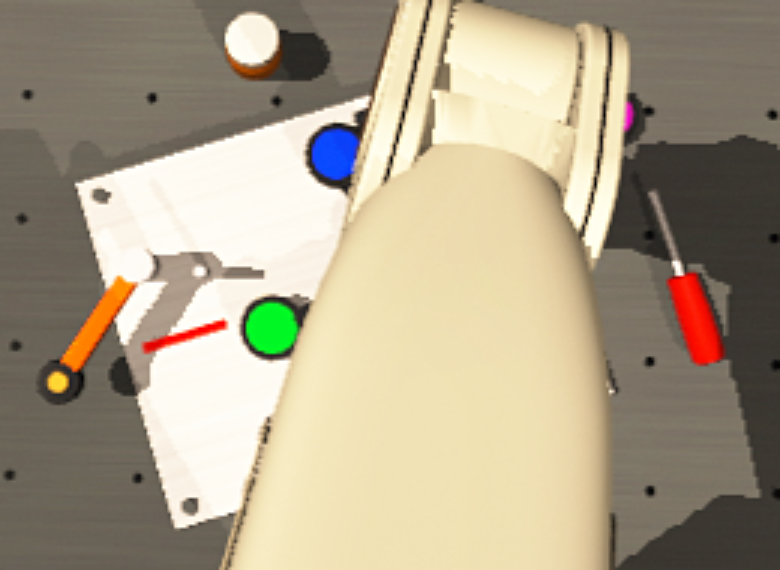

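The picture shows the blue filter at crop (336,155), unmoved. The robot's forearm hides the hub. The finger is in the gap, so I push now.

>>> {"op": "carry_out", "data": {"increments": [0, 0.5, 0, 0.2, 0, 0, 0.5, 0, 0, 0, 0, 0.34, 0.11, 0, -0.07, 0, 0.34, 0.11, 0, -0.07, 0, 0.34, 0.11, 0, -0.07]}}

```text
clock: 5.15
eef_pos: [0.5675, -0.1253, 0.0332]
tool_rot: [0.437, 0.899, -0.0, 0.002]
ft_force: [1.3, -0.4, -1.3]
grip_width: -0.0003
grasp_force: 1.0
```

>>> {"op": "carry_out", "data": {"increments": [0, 0.34, 0.11, 0, -0.07, 0, 0.34, 0.11, 0, -0.07, 0, 0.34, 0.11, 0, -0.07, 0, 0.34, 0.11, 0, -0.07, 0, 0.34, 0.11, 0, -0.07]}}

```text
clock: 5.78
eef_pos: [0.5599, -0.1092, 0.0335]
tool_rot: [0.274, 0.962, 0.0, 0.003]
ft_force: [2.9, -1.0, -1.4]
grip_width: -0.0002
grasp_force: 1.1
```

```bash
cat >> h.py <<'E'
def wheel(c):
    for k,z in [("blue",.039),("green",.039),("amber",.039)]:
        for a,ce,m in blobs(c,k,60):
            p=px2w(c,*ce,z)[:2]-HUB; print(k,a,"r",np.hypot(*p),"ang",np.degrees(np.arctan2(p[1],p[0])))
E
python3 - <<'E'
from h import *
c=bot.camera("top"); wheel(c); rep(HUB,25.6+0.56*57.3)
E
```

```text
r,t 5.04214566275756 -2.0009206684571557 z 0.033427433098193 yaw 148.34292783325336 F [ 1.79627951 -0.02797824 -0.02979215] t 5.825
```

>>> {"op": "carry_out", "data": {"increments": [0, 0.34, 0.11, 0, -0.07, 0, 0.34, 0.11, 0, -0.07, 0, 0.34, 0.11, 0, -0.07, 0, 0.34, 0.11, 0, -0.07, 0, 0.34, 0.11, 0, -0.07]}}

```text
clock: 6.45
eef_pos: [0.547, -0.0969, 0.0336]
tool_rot: [0.102, 0.995, 0.0, 0.003]
ft_force: [3.2, 0.3, 0.2]
grip_width: 0.0003
grasp_force: 1.1
```

>>> {"op": "carry_out", "data": {"increments": [0, 0.34, 0.11, 0, -0.07, 0, 0.34, 0.11, 0, -0.07, 0, 0.34, 0.11, 0, -0.07, 0, 0.34, 0.11, 0, -0.07, 0, 0, 0, 0, 0]}}

```text
clock: 7.08
eef_pos: [0.533, -0.0912, 0.0331]
tool_rot: [-0.036, 0.999, -0.0, 0.002]
ft_force: [1.9, 1.8, 2.1]
grip_width: -0.0002
grasp_force: 0.9
```

```bash
python3 - <<'E'
from h import *
rep(HUB,25.6+1.19*57.3)
for n in ["top","scene"]:
    c=bot.camera(n); cv2.imwrite(f"pics/{n}2.png",c["pixels"]); print(n); wheel(c)
E
```

```text
r,t 4.819364206614281 -2.0720907454683473 z 0.033132020645278495 yaw -175.8541057992663 F [1.93711823 1.75138028 2.07515068] t 7.075
top
scene
blue 162 r 0.09826076022933172 ang 87.32254522728022
green 160 r 0.10150571655741548 ang 179.62175673266884
```

View pics/scene2.png

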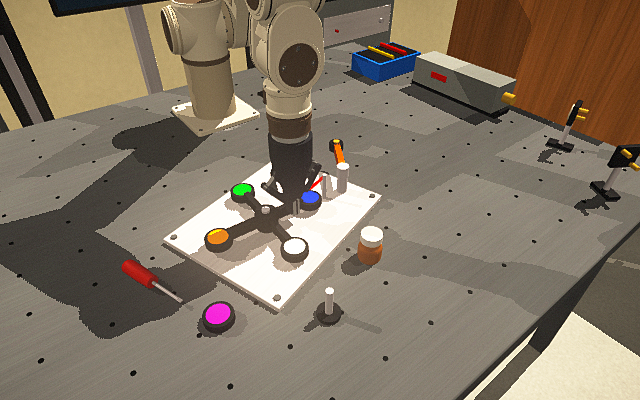

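Blue is at (312,198) and green at (242,190). The wheel is at about 89°, so about 19° remain.

>>> {"op": "carry_out", "data": {"increments": [0, 0.34, 0.11, 0, -0.07, 0, 0.34, 0.11, 0, -0.07, 0, 0.34, 0.11, 0, -0.06, 0, 0.17, 0.05, 0, 0, 0, 0, 0, 0, 0]}}

```text
clock: 7.8
eef_pos: [0.5193, -0.0899, 0.0316]
tool_rot: [-0.135, 0.991, -0.0, 0.0]
ft_force: [0.9, 0.6, 2.3]
grip_width: -0.0002
grasp_force: 0.9
```

```bash
python3 - <<'E'
from h import *
rep(HUB,108.3)
c=bot.camera("scene"); wheel(c)
K=c["mtx"]
for k in("blue_filter","light_port"):
    print(k,[(q["p"],w(c,q["xyz"])) for q in bot.place_of(c,k)[:2]])
E
```

```text
r,t 4.7042970430373465 -1.9597391561639979 z 0.03159111457422482 yaw -164.4267190436306 F [0.85064998 0.57348692 2.29426767] t 7.8
blue 105 r 0.09944285092117203 ang 100.18376949996436
green 171 r 0.10209576867199738 ang -165.51609464038862
blue_filter [(0.69, array([ 0.49407756, -0.04501388,  0.03725694]))]
light_port [(0.94, array([ 0.48357838, -0.04854385,  0.00937654]))]
```

>>> {"op": "carry_out", "data": {"increments": [0, 0.15, 0.03, 0, -0.02, 0, 0.13, 0.03, 0, -0.02, 0, 0, 0, 0, 0, 0, 0, 0, 0, 0, 0, 0, 0, 0, 0]}}

```text
clock: 8.57
eef_pos: [0.5159, -0.09, 0.0311]
tool_rot: [-0.156, 0.988, 0.0, -0.0]
ft_force: [1.0, 0.4, 1.6]
grip_width: 0.0
grasp_force: 0.5
```

```bash
python3 - <<'E'
from h import *
rep(HUB,108.3)
c=bot.camera("scene"); wheel(c)
E
```

```text
r,t 4.7988721548000335 -1.6283916013779387 z 0.031110527729884853 yaw -162.0606511897094 F [0.97642579 0.41164195 1.57788755] t 8.575
blue 89 r 0.09999159549386155 ang 103.1449869489763
green 171 r 0.10174340278675949 ang -161.62980456839176
```

>>> {"op": "carry_out", "data": {"increments": [0, -0.7, 0, 0, 0, 0, -0.8, 0, 0, 0, 0, 0, 0, -3, 0, 0, 0, 0, -4, 0, 0, 0, 0, -4, 0]}}

```text
clock: 9.25
eef_pos: [0.5305, -0.0852, 0.142]
tool_rot: [-0.156, 0.988, 0.0, -0.001]
ft_force: [0.2, 0.0, 0.2]
grip_width: -0.0001
grasp_force: 0.0
```

>>> {"op": "carry_out", "data": {"increments": [0, -0.3, 4, 0, 0, 0, -0.3, 4, 0, 0, 0, -0.3, 4, 0, 0, 0, -0.3, 4, 0, 0, 0, -0.3, 4, 0, 0]}}

```text
clock: 9.88
eef_pos: [0.483, 0.1109, 0.1413]
tool_rot: [-0.156, 0.988, -0.0, -0.0]
ft_force: [0.1, -0.2, 0.2]
grip_width: 0.0003
grasp_force: 0.0
```

>>> {"op": "carry_out", "data": {"increments": [0, 0, 0, 0, 0.176, 0, 0, 0, 0, 0.176, 0, 0, 0, 0, 0.176, 0, 0, 0, 0, 0.176, 0, 0, 0, 0, 0.176]}}

```text
clock: 10.5
eef_pos: [0.4833, 0.1098, 0.1412]
tool_rot: [0.282, 0.959, -0.0, -0.0]
ft_force: [-0.9, 0.4, 0.5]
grip_width: -0.0
grasp_force: 0.0
```

```bash
python3 - <<'E'
from h import *
rep(PIV,147.75)
for n in("top","scene"):
    c=bot.camera(n); print(n); wheel(c); cv2.imwrite(f"pics/{n}3.png",cv2.resize(c["pixels"][100:320,180:480],None,fx=2.6,fy=2.6))
E
```

```text
r,t 6.0061729713783585 -3.395599384981059 z 0.14116987539855727 yaw 147.21031496223262 F [-0.90345779  0.39329485  0.45578536] t 10.5
top
blue 214 r 0.10039623412336787 ang 106.79829451409424
green 245 r 0.100333720297576 ang -163.10830413411335
amber 154 r 0.10204851612993361 ang -71.37662527409455
scene
green 170 r 0.10184519552566296 ang -161.6546379151249
amber 191 r 0.10458933945518897 ang -71.88467296025814
```

View pics/top3.png

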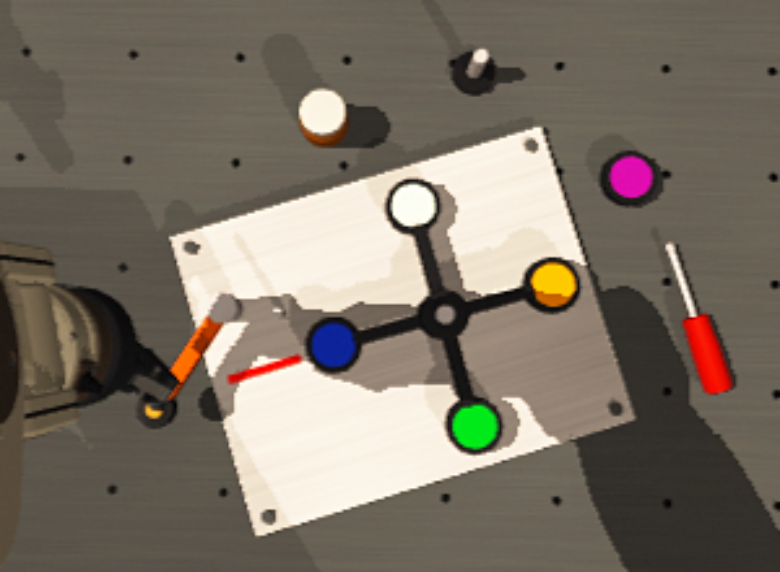

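The blue filter at crop (333,345) lines up with the red stripe, and the loose items haven't moved. Next I lower behind the detector arm and push.

>>> {"op": "carry_out", "data": {"increments": [0, 0, 0, 3, 0, 0, 0, 0, 3, 0, 0, 0, 0, 2, 0, 0, 0, -0.5, 0, 0, 0, 0, -0.5, 0, 0]}}

```text
clock: 11.22
eef_pos: [0.4781, 0.101, 0.0619]
tool_rot: [0.279, 0.96, 0.0, 0.0]
ft_force: [-0.0, 0.8, -0.6]
grip_width: -0.0
grasp_force: 0.0
```

>>> {"op": "carry_out", "data": {"increments": [0, 0.19, -0.61, 0, -0.1, 0, 0.19, -0.61, 0, -0.1, 0, 0.19, -0.61, 0, -0.1, 0, 0.19, -0.61, 0, -0.1, 0, 0.19, -0.61, 0, -0.1]}}

```text
clock: 11.85
eef_pos: [0.4587, 0.0766, 0.0628]
tool_rot: [0.031, 1.0, 0.001, 0.001]
ft_force: [-0.9, 1.6, 0.0]
grip_width: -0.0
grasp_force: 0.8
```

```bash
python3 - <<'E'
from h import *
rep(PIV,147.75+28.6)
c=bot.camera("scene"); wheel(c); print([(q["p"],w(c,q["xyz"])) for q in bot.place_of(c,"detector_head")[:2]])
cv2.imwrite("pics/s4.png",cv2.resize(c["pixels"][80:300,180:480],None,fx=2.6,fy=2.6))
E
```

```text
r,t 5.896424353421174 -2.387525962654355 z 0.06276921996207063 yaw 176.42807582466244 F [-0.87973294  1.61237693  0.04577338] t 11.85
green 163 r 0.1023785960291366 ang -161.59226455264533
amber 248 r 0.103133578010084 ang -73.799428945351
[(0.71, array([0.41386986, 0.06163913, 0.0616387 ]))]
```

View pics/s4.png

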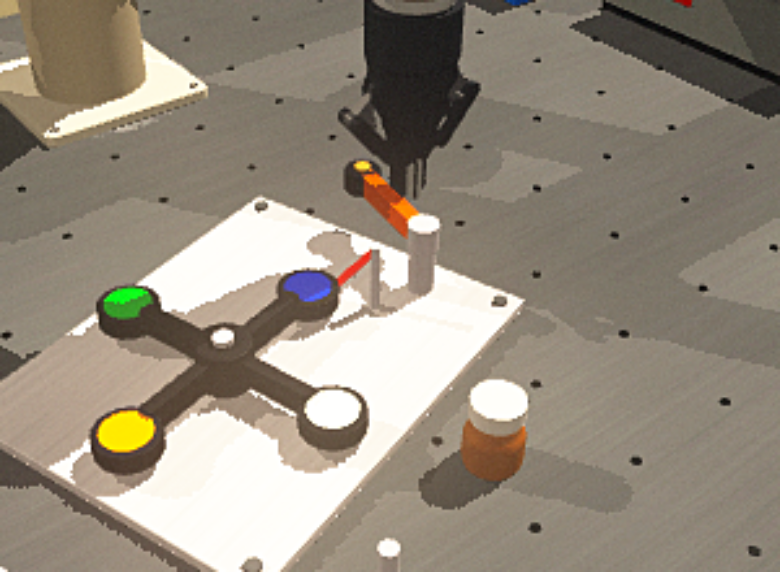

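The arm at crop (362,170)–(424,224) is following the finger, and the wheel hasn't moved. Continuing.

>>> {"op": "carry_out", "data": {"increments": [0, 0.19, -0.61, 0, -0.1, 0, 0.19, -0.61, 0, -0.1, 0, 0.19, -0.61, 0, -0.1, 0, 0.19, -0.61, 0, -0.1, 0, 0.19, -0.61, 0, -0.1]}}

```text
clock: 12.58
eef_pos: [0.4532, 0.0452, 0.0622]
tool_rot: [-0.216, 0.976, 0.0, 0.001]
ft_force: [-1.2, 0.4, 0.5]
grip_width: 0.0003
grasp_force: 0.7
```

>>> {"op": "carry_out", "data": {"increments": [0, 0.19, -0.61, 0, -0.1, 0, 0.19, -0.61, 0, -0.1, 0, 0.19, -0.61, 0, -0.1, 0, 0.19, -0.61, 0, -0.1, 0, 0.19, -0.61, 0, -0.1]}}

```text
clock: 13.2
eef_pos: [0.4632, 0.0151, 0.062]
tool_rot: [-0.451, 0.893, 0.0, 0.0]
ft_force: [-1.3, 0.5, 0.1]
grip_width: 0.0002
grasp_force: 0.7
```

```bash
python3 - <<'E'
from h import *
rep(PIV,251.4)
c=bot.camera("scene"); wheel(c); print([(q["p"],w(c,q["xyz"])) for q in bot.place_of(c,"detector_head")[:2]])
cv2.imwrite("pics/s5.png",cv2.resize(c["pixels"][80:300,180:480],None,fx=2.6,fy=2.6))
E
```

```text
r,t 4.897742653905376 -3.9198492451824913 z 0.0620208691482155 yaw -126.42051065890804 F [-1.27006867  0.53022724  0.12438678] t 13.2
blue 97 r 0.09993953632675881 ang 106.5478092922344
green 166 r 0.10215906292801084 ang -161.91822999367446
amber 248 r 0.103133578010084 ang -73.799428945351
[(0.77, array([ 0.4524878 , -0.03066434,  0.06096481]))]
```

View pics/s5.png

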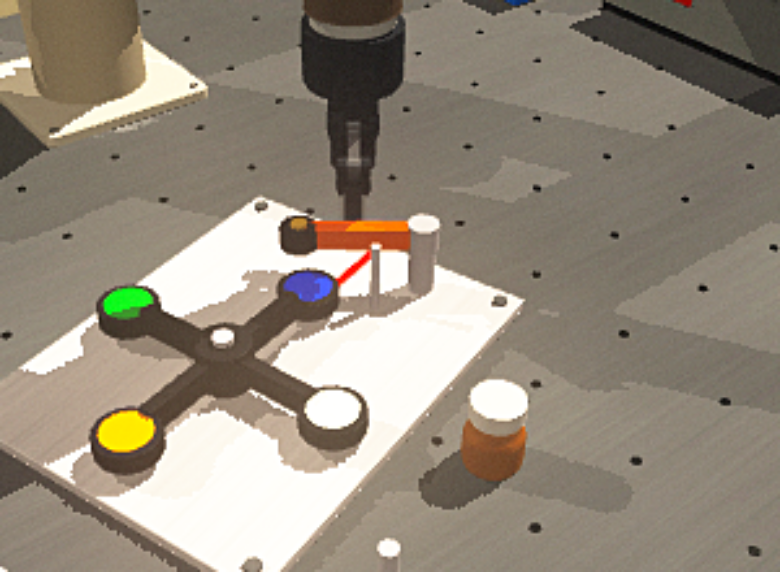

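The head at crop (298,233) is about 20° short of home, so I go on more gently.

>>> {"op": "carry_out", "data": {"increments": [0, 0.19, -0.61, 0, -0.1, 0, 0.19, -0.61, 0, -0.1, 0, 0.09, -0.3, 0, -0.05, 0, 0.05, -0.18, 0, -0.03, 0, 0, 0, 0, 0]}}

```text
clock: 13.92
eef_pos: [0.4753, 0.0021, 0.0616]
tool_rot: [-0.569, 0.822, -0.0, 0.0]
ft_force: [-0.2, 0.9, -0.9]
grip_width: 0.0001
grasp_force: 0.1
```

```bash
python3 - <<'E'
from h import *
rep(PIV,251.4)
c=bot.camera("scene"); wheel(c); print([(q["p"],w(c,q["xyz"])) for q in bot.place_of(c,"detector_head")[:2]])
E
```

```text
r,t 5.744784766151087 -2.3559108360461347 z 0.06158590055878345 yaw -110.56991547726868 F [-0.15663072  0.91440672 -0.87971822] t 13.925
green 172 r 0.1017989255722864 ang -161.68732060452817
amber 248 r 0.103133578010084 ang -73.799428945351
[(0.93, array([ 0.48118302, -0.04798682,  0.06196772])), (0.51, array([ 0.51279445, -0.14297167,  0.00951006]))]
```

>>> {"op": "carry_out", "data": {"increments": [0, 0, -0.1, 0, 0, 0, 0, 0, 0, 0, 0, 0, -0.1, 0, 0, 0, 0, 0, 0, 0, 0, 0, 0, 0, 0]}}

```text
clock: 14.65
eef_pos: [0.4767, 0.0014, 0.0613]
tool_rot: [-0.57, 0.822, 0.0, -0.0]
ft_force: [-1.1, -0.2, 0.5]
grip_width: -0.0001
grasp_force: 0.8
```

>>> {"op": "carry_out", "data": {"increments": [0, 0, -0.1, 0, 0, 0, 0, 0, 0, 0, 0, 0, -0.1, 0, 0, 0, 0, 0, 0, 0, 0, 0, 0, 0, 0]}}

```text
clock: 15.28
eef_pos: [0.4769, 0.0012, 0.061]
tool_rot: [-0.57, 0.821, 0.001, -0.001]
ft_force: [-6.6, 2.6, 3.5]
grip_width: 0.0003
grasp_force: 3.6
```

The TCP has stalled and the force has risen to 7 N, so the arm is on its stop. I back off and lift clear.

>>> {"op": "carry_out", "data": {"increments": [0, 0, 0.5, 0, 0, 0, 0, 1, 0, 0, 0, 0, 1.5, 0, 0, 0, 0, 2, -2, 0, 0, 0, 2, -4, 0]}}

```text
clock: 15.9
eef_pos: [0.4104, 0.0254, 0.1205]
tool_rot: [-0.57, 0.822, 0.001, -0.002]
ft_force: [0.4, 0.6, -0.2]
grip_width: 0.0002
grasp_force: 0.0
```

>>> {"op": "carry_out", "data": {"increments": [0, 0, 3, -4, 0, 0, 0, 3, -4, 0, 0, 0, 3, -3, 0, 0, 0, 0, 0, 0, 0, 0, 0, 0, 0]}}

```text
clock: 16.52
eef_pos: [0.3288, 0.0566, 0.2308]
tool_rot: [-0.57, 0.821, -0.0, 0.0]
ft_force: [0.4, 0.1, -0.3]
grip_width: -0.0
grasp_force: 0.0
```

```bash
python3 - <<'E'
from h import *
rep(PIV,251.4)
for n in("top","scene"):
    c=bot.camera(n); print(n); wheel(c); print([(q["p"],w(c,q["xyz"])) for q in bot.place_of(c,"detector_head")[:2]])
    for a,ce,m in blobs(c,"orange",60):
        v,u=np.nonzero(m); P=np.array([px2w(c,x,y,.074)[:2] for x,y in zip(u,v)]); d=P.mean(0)-PIV; print("orange",a,np.degrees(np.arctan2(d[1],d[0]))%360)
    if n=="top": cv2.imwrite("pics/top6.png",cv2.resize(c["pixels"][100:320,180:480],None,fx=2.6,fy=2.6))
E
```

```text
r,t 5.24633534334995 -17.986046527574334 z 0.23081974367331204 yaw -110.46543028277408 F [ 0.40759884  0.13611844 -0.25648336] t 16.525
top
green 246 r 0.10033221994053994 ang -163.0608787330268
amber 203 r 0.10027300767053471 ang -73.42576993502993
[(0.85, array([ 0.48372569, -0.04750578,  0.06200967])), (0.31, array([ 0.48504653, -0.04970204,  0.01654318]))]
orange 229 251.58599732792015
scene
blue 64 r 0.0939673330567739 ang 107.02156729092302
green 169 r 0.10193220018322001 ang -161.69908857679798
amber 243 r 0.10292755009640485 ang -73.96167192126654
[(0.68, array([ 0.4812881 , -0.04365914,  0.06206852]))]
orange 286 262.61972919752384
```

View pics/top6.png

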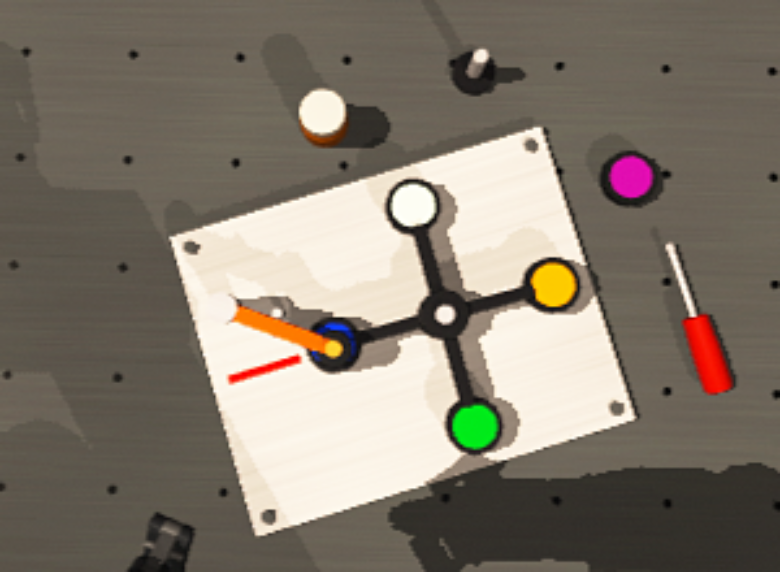

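The head at crop (333,348) sits over the blue filter, which is in line with the stripe. The robot is clear and the loose things are where they were.

```bash
python3 -c "
from workcell import bot
print(bot.job_done())"
```

```text
the job is handed in; nothing more can be done
None
```

The job is handed in, with no verdict returned: by the last top view the blue filter is within about 3 mm of the light port, the detector arm is against its stop with its head over the filter, the loose things look unmoved, and the robot is clear.

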